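Find the rocking corner of the jig plate and press its shim flat

ROBOT

A 7-joint arm with a two-finger parallel gripper is mounted at the origin on a cart in front of the work surface, level with it; the furniture and walls round the work are solid. World frame = base frame: x ahead of the robot, y to its left, z up, the work surface at z = 0. Lengths are in mm, angles in degrees, forces in N, time in s.
With the tool pointing down it reaches from about 400 to 850 mm from the base axis. Payload 4.4 kg.
Tool frame: the origin (TCP) lies at the centre of the arm's flange, where the gripper is bolted on; the fingertips stand 199 mm ahead of it and the grasp point (between the pads) lies 180 mm ahead of it (ctrl.nose_length is the distance from the TCP to the fingertips, in mm); z points along the fingers, x is the direction in which the jaws open and shut, and the axes are right-handed (so a half turn about z gives the same grasp; the last joint's range is limited). The gripper opens to 94 mm and grips with 3 to 60 N. Pads are 16 mm wide; open, the fingers measure 119 mm over their backs; the gripper's body (75 mm by 177 mm) begins 78 mm behind the grasp point.
Start: joints at [63.724, 36.005, 2.206, 86.941, -1.547, 57.084, -1.146], TCP at [248.826, -600.501, 404.678] pointing down, gripper open.
Joint ranges: [-175.42, 175.42], [-21.48, 121.26], [-71.46, 75.88], [10.55, 141.38], [-63.04, 243.04], [13.31, 113.54], [-168.57, 168.57]. Speed limits (degrees/s): [147.25, 147.25, 180, 180, 180, 180, 180].

INTERFACE

Orientations are given as a 3x3 rotation matrix whose columns are the frame's x, y, z axes.
In Python, from bench import status, eyes, workorder, ctrl gives the robot as it stands.
- The arm moves only by the shell command python3 -m jog 'ROWS' [FORCE]. ROWS is JSON, a list of rows, each an object of numbers: "x", "y", "z": the shift along the tool's x, y, z in cm; "wx", "wy", "wz": the turn, a rotation vector about the tool's x, y, z in rad; "jaw": the finger opening in cm, from 0 to 9.4. In form: [{"x": .., "y": .., "z": .., "wx": .., "wy": .., "wz": .., "jaw": ..}, ...]. A call has 1 to 20 rows; each row shifts and turns the commanded pose from where the row before left it, along the tool's axes as they then stand; what a row does not reach is not made up. A row lasts 1/8 s, in which the tool goes at most 62.5 mm and 10.7 degrees, less where a joint would pass 70% of its speed; a pose out of reach is approached as far as the arm can. A call is refused whole if a number of a shift passes 6.25 or a number of a turn 0.188, either way. A call with a gripper value outside its range is refused whole. The fingers move at their own pace and stop on an object; FORCE is the grip in N (left out, the last holds). Time passes only in rows, so rows that do not move let the fingers close. It gives the time, the measured TCP pose, the force and the opening at its end, in the units of the state.
- status.read_state(): the state, without advancing time (a new reading comes with each control period).
- eyes.get_image(name): name is "scene" or "side" or "wrist"; returns (picture, depth): 384x512x3 uint8, blue, green, red; 384x512 float32, mm along the optical axis (not along the pixel's ray), 0 where there is no reading.
- eyes.camera_model(name): a dict with "vfov" (degrees; the focal length in pixels is half the picture's height over the tangent of half this angle, whatever the lens; pixels are square), "cx", "cy" (the principal point, pixels), "k1" (the pictures are not rectified: a ray, as slopes to the right and down, at radius r is drawn at 1 + k1 r^2 times it, then the intrinsics apply), "R" (3x3) and "t" (3): a world point X has camera coordinates R X + t; the wrist camera has in their place "tool_from_camera" (4x4, takes a point from camera to tool coordinates, whose origin is the TCP and whose axes are the tool frame's). Camera axes: x right, y down, z forward; pixel columns grow to the right and rows downward; lengths in mm; the calibration is good to about 2 mm. A picture is of the moment at which its call begins: read the wrist's pose just before it. camera_model takes no time and is no camera call.
- workorder.finish_job(): hands the job in, once; it reports no verdict.
The state is a dict: "time": time; "joint_positions": joint angles; "joint_velocities": joint speeds; "tau": joint torques, N m; "position": TCP position; "ee_rot": TCP orientation; "contact_force": force on the tool from outside, world axes, zero at the start; "ft_torque": the same for the moment, N m; "width": finger opening in mm.
Only numpy, scipy, OpenCV 4.12 (cv2) and the standard library are available. Lean on these libraries where they do the work, as an engineer would, in place of code of your own. Each camera call takes 0.05 s, during which the arm holds its last target.

TASK

One corner of the square plate on the levelling jig rocks. Press the corners of the plate with the fingertips, as far as they will go, until you find the one that rocks right down, then press the raised shim tab beside that corner fully flat. Leave the other three tabs standing, do not lift or shift the plate, and leave everything else on the bench where it is.

Things in the scene. Friction and masses are not known exactly. Their poses are not given: they have to be found in the camera images.
- base: Fixed dark steel base of the levelling jig, 98 (x) x 152 (y) mm, on a pedestal; its upper face is 82 mm above the bench. Origin: centre of its underside on the bench top; x points to the robot's right, y away from the robot (each within 0.15 rad), z up. Four feet, 31 mm in x and y from its centre, carry the plate; dowels (top at 102 mm) stand at the middles of the plate's sides.
- plate: Loose aluminium plate, 76 x 76 x 10 mm, 0.35 to 0.65 kg, level on four feet, top 104 mm above the bench. Origin: centre of its underside, axes as the base's. One foot, of any corner, not to be told by eye, is springy: pressed there with 3 to 8 N that corner sinks about 4 mm to a stop (the opposite one rises) and springs back when released. The other corners do not give.
- corner_fl (a point): Point on the plate's top to press, marked by a thin engraved ring 9 mm across, at its front left (nearer the robot, its left) corner, 10 mm in from both edges.
- corner_fr (a point): Point on the plate's top to press, marked by a thin engraved ring 9 mm across, at its front right (nearer the robot, its right) corner, 10 mm in from both edges.
- corner_bl (a point): Point on the plate's top to press, marked by a thin engraved ring 9 mm across, at its back left (farther, left) corner, 10 mm in from both edges.
- corner_br (a point): Point on the plate's top to press, marked by a thin engraved ring 9 mm across, at its back right (farther, right) corner, 10 mm in from both edges.
- tab_fl (a point): Centre of the top of the round thumb pad (16 mm across) on the shim tab (26 mm wide) of the front left (nearer the robot, its left) corner. The tab slants up and out from the plate's -y (near) side; hinge along the base's x, 43 mm in y from its centre, 88.5 mm above the bench. Raised, this point is 107 to 108 mm above the bench, 60 mm in y and 27 mm in x from the centre; pressed flat, 98, 67 and 27 mm.
- tab_fr (a point): Centre of the top of the round thumb pad (16 mm across) on the shim tab (26 mm wide) of the front right (nearer the robot, its right) corner. The tab slants up and out from the plate's -y (near) side; hinge along the base's x, 43 mm in y from its centre, 88.5 mm above the bench. Raised, this point is 107 to 108 mm above the bench, 60 mm in y and 27 mm in x from the centre; pressed flat, 98, 67 and 27 mm.
- tab_bl (a point): Centre of the top of the round thumb pad (16 mm across) on the shim tab (26 mm wide) of the back left (farther, left) corner. The tab slants up and out from the plate's +y (far) side; hinge along the base's x, 43 mm in y from its centre, 88.5 mm above the bench. Raised, this point is 107 to 108 mm above the bench, 60 mm in y and 27 mm in x from the centre; pressed flat, 98, 67 and 27 mm.
- tab_br (a point): Centre of the top of the round thumb pad (16 mm across) on the shim tab (26 mm wide) of the back right (farther, right) corner. The tab slants up and out from the plate's +y (far) side; hinge along the base's x, 43 mm in y from its centre, 88.5 mm above the bench. Raised, this point is 107 to 108 mm above the bench, 60 mm in y and 27 mm in x from the centre; pressed flat, 98, 67 and 27 mm.
- shim_fl (a joint): Angle of the hinged shim of the front left (nearer the robot, its left) corner: about 0 to 0.08 rad as found (tab standing up), 0.5 rad pressed flat against its stop. It needs 3 to 6 N on the thumb pad, and stays where it is left. When it is flat its inner end stands under the plate and packs that corner.
- shim_fr (a joint): Angle of the hinged shim of the front right (nearer the robot, its right) corner: about 0 to 0.08 rad as found (tab standing up), 0.5 rad pressed flat against its stop. It needs 3 to 6 N on the thumb pad, and stays where it is left. When it is flat its inner end stands under the plate and packs that corner.
- shim_bl (a joint): Angle of the hinged shim of the back left (farther, left) corner: about 0 to 0.08 rad as found (tab standing up), 0.5 rad pressed flat against its stop. It needs 3 to 6 N on the thumb pad, and stays where it is left. When it is flat its inner end stands under the plate and packs that corner.
- shim_br (a joint): Angle of the hinged shim of the back right (farther, right) corner: about 0 to 0.08 rad as found (tab standing up), 0.5 rad pressed flat against its stop. It needs 3 to 6 N on the thumb pad, and stays where it is left. When it is flat its inner end stands under the plate and packs that corner.
- pin_fl (a joint): Tell-tale pin out of sight under the plate at its front left (nearer the robot, its left) corner (m): 0 as found; a corner that rocks right down pushes its pin down about 2.5 mm and the pin stays there (friction 0.6 N).
- pin_fr (a joint): Tell-tale pin out of sight under the plate at its front right (nearer the robot, its right) corner (m): 0 as found; a corner that rocks right down pushes its pin down about 2.5 mm and the pin stays there (friction 0.6 N).
- pin_bl (a joint): Tell-tale pin out of sight under the plate at its back left (farther, left) corner (m): 0 as found; a corner that rocks right down pushes its pin down about 2.5 mm and the pin stays there (friction 0.6 N).
- pin_br (a joint): Tell-tale pin out of sight under the plate at its back right (farther, right) corner (m): 0 as found; a corner that rocks right down pushes its pin down about 2.5 mm and the pin stays there (friction 0.6 N).
- stick: Bystander, loose: wooden stir stick, 20 x 201 x 9 mm, at the near edge of the bench, right of the balance. Origin: centre of its underside.
- small_box: Bystander, loose: small brown parts box, 40 x 70 x 22 mm, behind the jig. Origin: centre of its underside.
- marker: Bystander, loose: marker pen with its cap beside it, 50 x 133 x 15 mm, left of the jig. Origin: centre of its underside.

How it is judged:
By the outcome, as a careful person would: the job done as asked, in the order asked, and still so for the second after the job is handed in, with the robot touching nothing.
It also fails if it takes over 48 s, if anything falls off the work surface, if the arm or the gripper's body presses on something with over 40 N, if the wrist force passes 120 N, or if a joint passes its speed limit or range.

## Working session

There is one attempt and no reset: what is moved stays moved. The work goes in short steps, Python scripts to look and compute and a shell command to move; the robot and the scene stay as the last step left them, time stands still between calls to the robot, and variables do not carry over. Pictures are saved under pics/ and viewed, and the job is handed in when it is done.

```bash
ls; mkdir -p pics; cat > h.py <<'E'
import numpy as np,cv2,json
from bench import status,eyes,workorder,ctrl
def snap(n,f):
    s=status.read_state(); im,d=eyes.get_image(n); cv2.imwrite('pics/'+f+'.png',im); np.savez('pics/'+f+'.npz',d=d,p=s['position'],R=s['ee_rot']); return s,im,d
def uv2w(n,f,u,v,d=None,z=None):
    m=eyes.camera_model(n); F=np.load('pics/'+f+'.npz'); fl=192/np.tan(np.radians(m['vfov']/2))
    q=np.array([(u-m['cx'])/fl,(v-m['cy'])/fl]); p=q.copy()
    for _ in range(20): p=q/(1+m['k1']*(p@p))
    if d is None: d=np.median(F['d'][int(v)-1:int(v)+2,int(u)-1:int(u)+2])
    ray=np.array([p[0],p[1],1.])
    if 'R' in m and m['R'] is not None and 'tool_from_camera' not in m:
        R=np.array(m['R']).T; o=-R@np.array(m['t'])
    else:
        T=np.array(m['tool_from_camera']); R=F['R']@T[:3,:3]; o=F['R']@T[:3,3]+F['p']
    r=R@ray
    if z is not None: d=(z-o[2])/r[2]
    return o+r*d
E
python3 - <<'E'
from h import *
s=status.read_state(); print(s); print(ctrl.nose_length)
for n in('scene','side','wrist'):
    snap(n,n+'0'); print(eyes.camera_model(n))
E
```

```text
pics
{'time': 0.0, 'joint_positions': array([63.72261176, 36.05537204,  2.20241845, 86.9920397 , -1.54555869,
       57.08544761, -1.14486835]), 'joint_velocities': array([ 0.02959743, -0.05844883,  0.09864064,  0.07187794, -0.04454842,
       -0.0010115 , -0.07493552]), 'tau': array([-8.75032356e-05, -5.49732864e+01,  1.14358127e+00, -1.86634451e+01,
       -5.22734562e-02,  2.36580806e-02,  1.56500296e-04]), 'position': array([ 248.74399942, -600.2207773 ,  403.81596   ]), 'ee_rot': array([[ 3.82833659e-01, -9.23817008e-01, -7.25038114e-04],
       [-9.23815537e-01, -3.82834344e-01,  1.64855146e-03],
       [-1.80052937e-03,  3.86804854e-05, -9.99998378e-01]]), 'contact_force': array([-0.28378549,  0.56830858, -0.43024858]), 'ft_torque': array([-0.02413874,  0.01123106, -0.03100874]), 'width': 93.8277456072329}
199.2
{'vfov': 52.08340125593459, 'cx': 254.24150986654803, 'cy': 183.69663973572392, 'k1': -0.023060290281091106, 'R': array([[ 7.30714609e-01, -6.82682641e-01,  7.56096056e-04],
       [-3.45896456e-01, -3.71187325e-01, -8.61728270e-01],
       [ 5.88567584e-01,  6.2941590
[... 173 characters left out ...]
0.06317835060503572, 'R': array([[-0.98819075, -0.15307131,  0.00694384],
       [-0.0966941 ,  0.58779704, -0.80320912],
       [ 0.1188667 , -0.79439525, -0.59565669]]), 't': array([ 531.99270823,   29.07220222, 1305.0783943 ])}
{'vfov': 65.58600524953135, 'cx': 251.82269246755058, 'cy': 191.01912689671826, 'k1': 0.016097717671678655, 'tool_from_camera': array([[ 9.99999937e-01,  2.77876520e-04, -2.21697136e-04,
         4.39330716e-01],
       [-2.12447217e-04,  9.67199686e-01,  2.54017170e-01,
        -7.49480657e+01],
       [ 2.85010808e-04, -2.54017107e-01,  9.67199684e-01,
         2.03914429e+01],
       [ 0.00000000e+00,  0.00000000e+00,  0.00000000e+00,
         1.00000000e+00]])}
```

View pics/scene0.png

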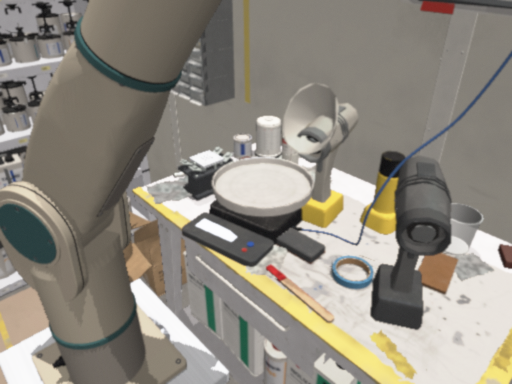

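View pics/side0.png

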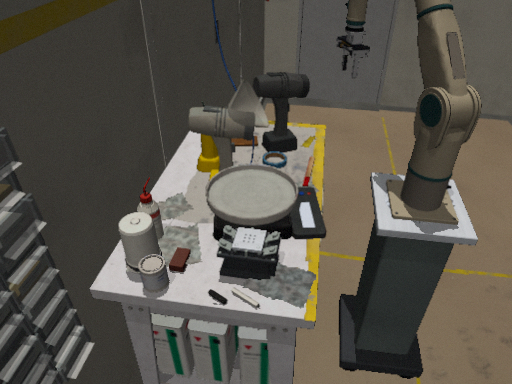

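View pics/wrist0.png

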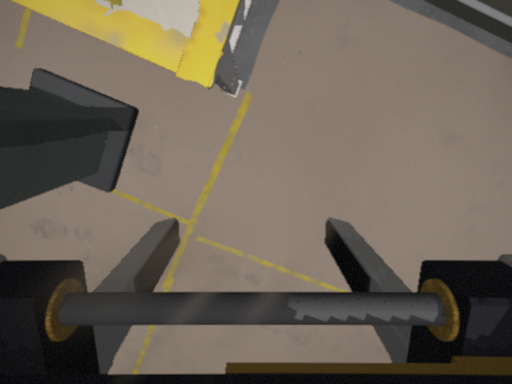

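```bash
python3 - <<'E'
from h import *
im=cv2.imread('pics/side0.png'); c=im[205:310,190:320]; cv2.imwrite('pics/sz.png',cv2.resize(c,None,fx=5,fy=5,interpolation=cv2.INTER_CUBIC))
im=cv2.imread('pics/scene0.png'); c=im[130:220,160:300]; cv2.imwrite('pics/cz.png',cv2.resize(c,None,fx=5,fy=5,interpolation=cv2.INTER_CUBIC))
for u,v in[(237,231),(265,232),(262,249),(233,248),(250,240),(252,190),(252,215),(240,297),(217,297),(180,260)]: print(u,v,uv2w('side','side0',u,v))
E
```

```text
237 231 [544.83087533 352.9518111  105.73960038]
265 232 [472.63087494 343.054812   103.92703625]
262 249 [472.51787722 395.48607605  93.37514209]
233 248 [543.92391873 408.84162904  98.54343815]
250 240 [505.67333592 380.46659226 105.31293948]
252 190 [541.26372779 143.36748018  87.25198356]
252 215 [520.8740519  262.24853661  88.5973459 ]
240 297 [513.75200791 483.49961505   5.70888577]
217 297 [568.52962344 498.12376026  12.67422161]
180 260 [693.07737648 402.339885    23.49381456]
```

View pics/sz.png

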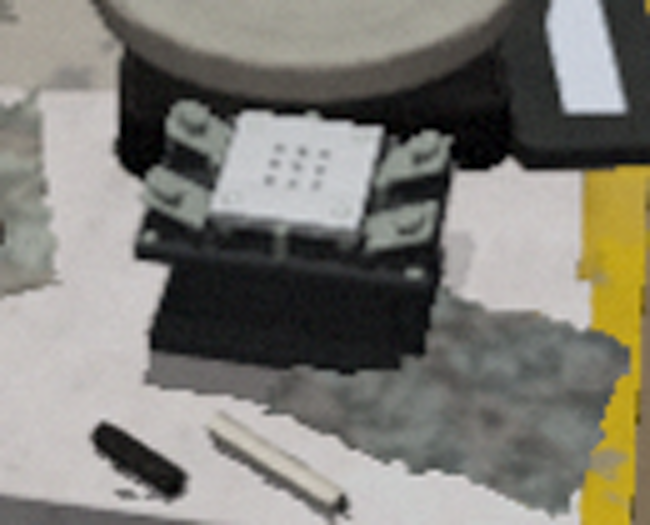

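View pics/cz.png

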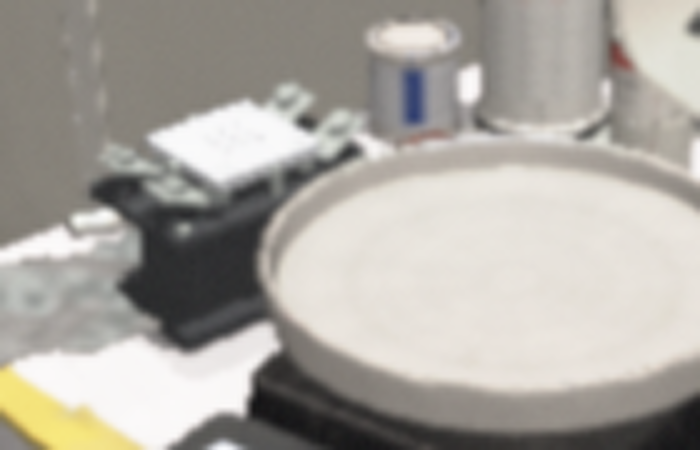

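```bash
python3 - <<'E'
from h import *
P=[]
for n in('side','scene'):
    m=eyes.camera_model(n); F=np.load(f'pics/{n}0.npz'); d=F['d']; fl=192/np.tan(np.radians(m['vfov']/2))
    K=np.array([[fl,0,m['cx']],[0,fl,m['cy']],[0,0,1]])
    v,u=np.mgrid[0:384,0:512]; 
    p=cv2.undistortPoints(np.stack([u.ravel(),v.ravel()],1).astype(np.float32)[:,None],K,np.array([m['k1'],0,0,0,0.]))[:,0]
    X=np.c_[p,np.ones(len(p))]*d.reshape(-1,1); w=(X-m['t'])@np.array(m['R']); w=w[d.ravel()>0]; P.append(w)
for w in P:
  print('cols y 650..-750 step50; rows x 250..950')
  H=np.full((16,29),-99.)
  i=((w[:,0]-200)//50).astype(int); j=((700-w[:,1])//50).astype(int)
  k=(i>=0)&(i<16)&(j>=0)&(j<29)&(w[:,2]>-30)&(w[:,2]<800)
  np.maximum.at(H,(i[k],j[k]),w[k,2])
  print('x\\y  '+' '.join('%4d'%(650-50*q) for q in range(29)))
  for r in range(16): print('%4d '%(200+50*r)+' '.join('%4d'%h if h>-99 else '   .' for h in H[r]))
E
```

```text
cols y 650..-750 step50; rows x 250..950
x\y   650  600  550  500  450  400  350  300  250  200  150  100   50    0  -50 -100 -150 -200 -250 -300 -350 -400 -450 -500 -550 -600 -650 -700 -750
 200    .    .    .    .    .    .    .    .    .    .    .    .    .    .    .    .    .    .    .    .    .    .    .    .  356  511  402    .    .
 250    .    .    .    .    .    .    .    .    .    .    .    .    .    .    .    .    .    .    .    .    .    .    .    .  387  512  498  346    .
 300    .    .    .    3   11   18   14    5    5   29   28   28   26   23    9    5    4    3    2    5    5    3    4    6    1    .  347  349    .
 350    .    .    .    3   14   15   15    6    5   28   29   29   31   29   14   14   10   10   10    5    9    8    4    6    2    .    .    .    .
 400    .    .    .    4   18  111  113  110  108  108  110  108  109   28   12   10    7    7    3  292  294    3    7    5    2    .    .    .    .
 450    .    .    .   14   15  109  110  109  110   91   91   91  110  109    .    2   23   22  296  308  299    5    8    5    1    .    .    .    .
 500    .
[... 3381 characters left out ...]
   18   22   18    0    2    1  204  204    .    .   22   99   23   22    .    .    .    .    .    .
 800    .    .    .    0    0  141  142   22   61   18   22   16    1    1    1    .    .    .   99   99   99   24   22    .    .    .    .    .    .
 850    .    .    .    .    .    0    .    7    0    0    1    0    2    0    0    .    .    .    .    .    0   21    .    .    .    .    .    .    .
 900  491  494  498  501  505  508  512  515  519  523  526  530  533  531  526  521  523  522  520  418  258   90    .    .    .    .    .    .    .
 950    .    .    .    .    .    .    .    .    .    .    .    .    .    .    .    .    .    .    .    .    .    .    .    .    .    .    .    .    .
```

```bash
cat >> h.py <<'E'
def plan(wps,ang_end,n_rot,step=5.5):
    s=status.read_state(); p=np.array(s['position']); R=np.array(s['ee_rot']); a=np.arctan2(R[1,0],R[0,0])
    da=(np.radians(ang_end)-a)
    dens=[];
    for w in wps:
        w=np.array(w,float); L=np.linalg.norm(w-p); n=int(np.ceil(L/(step*10))); dens+= [p+(w-p)*(i+1)/n for i in range(n)]; p=w
    p=np.array(s['position']); rows=[]
    for i,q in enumerate(dens):
        c,sn=np.cos(a),np.sin(a); d=q-p; r=dict(x=round((c*d[0]+sn*d[1])/10,2),y=round((sn*d[0]-c*d[1])/10,2),z=round(-d[2]/10,2))
        if i<n_rot: r['wz']=round(-da/n_rot,3); a+=-r['wz']
        rows.append(r); c,sn=np.cos(a+r.get('wz',0)),np.sin(a+r.get('wz',0))
        p=p+10*(r['x']*np.array([c,sn,0])+r['y']*np.array([sn,-c,0])+r['z']*np.array([0,0,-1]))
    print(len(rows)); print(json.dumps(rows))
E
python3 -c "
from h import *
plan([(249,-600,560),(350,-300,565),(400,-20,560),(440,200,520),(490,375,470)],90,18)"
```

```text
24
[{"x": -0.01, "y": -0.01, "z": -5.2, "wz": -0.153}, {"x": 0.0, "y": -0.01, "z": -5.2, "wz": -0.153}, {"x": -0.0, "y": -0.02, "z": -5.2, "wz": -0.153}, {"x": -2.03, "y": -4.87, "z": -0.08, "wz": -0.153}, {"x": -1.26, "y": -5.12, "z": -0.09, "wz": -0.153}, {"x": -0.46, "y": -5.26, "z": -0.08, "wz": -0.153}, {"x": 0.34, "y": -5.26, "z": -0.08, "wz": -0.153}, {"x": 1.14, "y": -5.15, "z": -0.09, "wz": -0.153}, {"x": 1.91, "y": -4.92, "z": -0.08, "wz": -0.153}, {"x": 1.74, "y": -4.41, "z": 0.08, "wz": -0.153}, {"x": 2.39, "y": -4.09, "z": 0.09, "wz": -0.153}, {"x": 2.99, "y": -3.69, "z": 0.08, "wz": -0.153}, {"x": 3.51, "y": -3.18, "z": 0.08, "wz": -0.153}, {"x": 3.96, "y": -2.61, "z": 0.09, "wz": -0.153}, {"x": 4.3, "y": -1.98, "z": 0.08, "wz": -0.153}, {"x": 4.31, "y": -1.21, "z": 0.8, "wz": -0.153}, {"x": 4.44, "y": -0.54, "z": 0.8, "wz": -0.153}, {"x": 4.47, "y": 0.15, "z": 0.8, "wz": -0.153}, {"x": 4.39, "y": 0.82, "z": 0.8}, {"x": 4.4, "y": 0.82, "z": 0.8}, {"x": 4.37, "y": 1.27, "z": 1.25}, {"x": 4.37, "y": 1.28, "z": 1.25}, {"x": 4.36, "y": 1.27, "z": 1.25}, {"x": 4.37, "y": 1.27, "z": 1.25}]
```

```bash
python3 -m jog '[{"z":-5.2,"wz":-0.153,"jaw":0},{"z":-5.2,"wz":-0.153,"jaw":0},{"z":-5.2,"wz":-0.153,"jaw":0},{"x":-2.03,"y":-4.87,"z":-0.08,"wz":-0.153,"jaw":0},{"x":-1.26,"y":-5.12,"z":-0.09,"wz":-0.153,"jaw":0},{"x":-0.46,"y":-5.26,"z":-0.08,"wz":-0.153,"jaw":0},{"x":0.34,"y":-5.26,"z":-0.08,"wz":-0.153,"jaw":0},{"x":1.14,"y":-5.15,"z":-0.09,"wz":-0.153,"jaw":0},{"x":1.91,"y":-4.92,"z":-0.08,"wz":-0.153,"jaw":0}]'; python3 -c "
from h import *
s=status.read_state();print(s)
plan([(400,-20,560),(440,200,520),(490,375,470)],90,9)"
```

```text
{'time': 0.15, 'joint_positions': array([63.72453001, 36.04399851,  2.20346939, 86.98150068, -1.5456998 ,
       57.08168205, -1.14738545]), 'joint_velocities': array([-0.01180983, -0.08064664, -0.02682816, -0.14002876,  0.00269047,
       -0.06002521, -0.04426476]), 'tau': array([ 1.26200477e-03, -5.50089240e+01,  1.14474837e+00, -1.86815518e+01,
       -5.21933672e-02,  2.08981783e-02,  1.25307201e-04]), 'position': array([ 248.74532197, -600.29489359,  404.00385203]), 'ee_rot': array([[ 3.82751336e-01, -9.23851244e-01, -5.42268698e-04],
       [-9.23850413e-01, -3.82751720e-01,  1.23909403e-03],
       [-1.35229284e-03,  2.67102632e-05, -9.99999085e-01]]), 'contact_force': array([ 0.38849627, -0.01476977, -0.59971059]), 'ft_torque': array([0.07634617, 0.02387869, 0.02858243]), 'width': 93.874898457834}
21
[{"x": -3.99, "y": -3.02, "z": -1.3, "wz": -0.305}, {"x": -2.89, "y": -4.07, "z": -1.3, "wz": -0.305}, {"x": -1.54, "y": -4.75, "z": -1.3, "wz": -0.305}, {"x": -0.04, "y": -5.0, "z": -1.3, "wz": -0.305}, {"x": 1.46, "y": -4.78, "z": -1.3, "wz": -0.305}, {"x": 2.83, "y": -4.12, "z": -1.3, "wz": -0.305}, {"x": 3.94, "y": -3.08, "z": -1.3, "wz": -0.305}, {"x": 4.67, "y": -1.75, "z": -1.3, "wz": -0.305}, {"x": 5.0, "y": -0.27, "z": -1.3, "wz": -0.305}, {"x": 4.84, "y": 1.24, "z": -1.3}, {"x": 4.84, "y": 1.24, "z": -1.3}, {"x": 4.84, "y": 1.24, "z": -1.3}, {"x": 4.4, "y": 0.79, "z": 0.8}, {"x": 4.4, "y": 0.78, "z": 0.8}, {"x": 4.41, "y": 0.78, "z": 0.8}, {"x": 4.4, "y": 0.79, "z": 0.8}, {"x": 4.4, "y": 0.78, "z": 0.8}, {"x": 4.38, "y": 1.23, "z": 1.25}, {"x": 4.38, "y": 1.24, "z": 1.25}, {"x": 4.38, "y": 1.23, "z": 1.25}, {"x": 4.38, "y": 1.23, "z": 1.25}]schema error: expected keys x, y, z, wx, wy, wz, jaw
```

```bash
python3 -m jog '[{"x":0,"y":0,"z":-5.2,"wx":0,"wy":0,"wz":-0.153,"jaw":0},{"x":0,"y":0,"z":-5.2,"wx":0,"wy":0,"wz":-0.153,"jaw":0},{"x":0,"y":0,"z":-5.2,"wx":0,"wy":0,"wz":-0.153,"jaw":0},{"x":-2.03,"y":-4.87,"z":-0.08,"wx":0,"wy":0,"wz":-0.153,"jaw":0},{"x":-1.26,"y":-5.12,"z":-0.09,"wx":0,"wy":0,"wz":-0.153,"jaw":0},{"x":-0.46,"y":-5.26,"z":-0.08,"wx":0,"wy":0,"wz":-0.153,"jaw":0},{"x":0.34,"y":-5.26,"z":-0.08,"wx":0,"wy":0,"wz":-0.153,"jaw":0},{"x":1.14,"y":-5.15,"z":-0.09,"wx":0,"wy":0,"wz":-0.153,"jaw":0},{"x":1.91,"y":-4.92,"z":-0.08,"wx":0,"wy":0,"wz":-0.153,"jaw":0}]'; python3 -c "
from h import *
s=status.read_state();print(s)
plan([(400,-20,560),(440,200,520),(490,375,470)],90,9)"
```

```text
time: 1.27
position: [350.0, -298.7, 565.6]
ee_rot: [[0.979, 0.202, -0.0], [0.202, -0.979, -0.0], [-0.0, 0.0, -1.0]]
contact_force: [1.0, 0.2, 0.5]
width: 7.2
{'time': 1.275, 'joint_positions': array([ 54.70890037,  11.68786086, -21.89084772, 100.73971102,
         4.66455921,  68.45775579,  43.19701738]), 'joint_velocities': array([-22.89560441, -15.76306706, -25.77810121,  21.08468327,
        -0.09004938,  -4.73450907,  20.6757342 ]), 'tau': array([ 2.85308249e+00, -3.11962080e+01,  9.71914153e-03, -2.06743205e+01,
        7.71541125e-02,  3.38338539e-01, -3.59733682e-01]), 'position': array([ 350.0217342 , -298.7319843 ,  565.64846861]), 'ee_rot': array([[ 9.79283930e-01,  2.02491935e-01, -3.79787667e-05],
       [ 2.02491930e-01, -9.79283925e-01, -1.08991799e-04],
       [-5.92619559e-05,  9.90435232e-05, -9.99999993e-01]]), 'contact_force': array([0.98580276, 0.19056274, 0.50896888]), 'ft_torque': array([-0.0560545 , -0.04255455,  0.0136323 ]), 'width': 7.20416091755508}
15
[{"x": 1.76, "y": -4.38, "z": 0.09, "wz": -0.152}, {"x": 2.4, "y": -4.07, "z": 0.1, "wz": -0.152}, {"x": 2.98, "y": -3.65, "z": 0.09, "wz": -0.152}, {"x": 3.51, "y": -3.16, "z": 0.1, "wz": -0.152}, {"x": 3.94, "y": -2.59, "z": 0.09, "wz": -0.152}, {"x": 4.29, "y": -1.97, "z": 0.09, "wz": -0.152}, {"x": 4.31, "y": -1.21, "z": 0.8, "wz": -0.152}, {"x": 4.44, "y": -0.55, "z": 0.8, "wz": -0.152}, {"x": 4.47, "y": 0.13, "z": 0.8, "wz": -0.152}, {"x": 4.4, "y": 0.8, "z": 0.8}, {"x": 4.39, "y": 0.81, "z": 0.8}, {"x": 4.38, "y": 1.25, "z": 1.25}, {"x": 4.37, "y": 1.26, "z": 1.25}, {"x": 4.38, "y": 1.25, "z": 1.25}, {"x": 4.37, "y": 1.26, "z": 1.25}]
```

```bash
python3 -m jog '[{"x":1.76,"y":-4.38,"z":0.09,"wx":0,"wy":0,"wz":-0.152,"jaw":0},{"x":2.4,"y":-4.07,"z":0.1,"wx":0,"wy":0,"wz":-0.152,"jaw":0},{"x":2.98,"y":-3.65,"z":0.09,"wx":0,"wy":0,"wz":-0.152,"jaw":0},{"x":3.51,"y":-3.16,"z":0.1,"wx":0,"wy":0,"wz":-0.152,"jaw":0},{"x":3.94,"y":-2.59,"z":0.09,"wx":0,"wy":0,"wz":-0.152,"jaw":0},{"x":4.29,"y":-1.97,"z":0.09,"wx":0,"wy":0,"wz":-0.152,"jaw":0},{"x":4.31,"y":-1.21,"z":0.8,"wx":0,"wy":0,"wz":-0.152,"jaw":0},{"x":4.44,"y":-0.55,"z":0.8,"wx":0,"wy":0,"wz":-0.152,"jaw":0},{"x":4.47,"y":0.13,"z":0.8,"wx":0,"wy":0,"wz":-0.152,"jaw":0}]'; python3 -c "
from h import *
s=status.read_state();print(s['joint_positions'])
plan([(440,200,520),(490,375,470)],90,9)"
```

```text
time: 2.4
position: [425.8, 111.1, 535.9]
ee_rot: [[-0.001, 1.0, 0.0], [1.0, 0.001, -0.0], [-0.0, 0.0, -1.0]]
contact_force: [1.0, -0.6, -0.3]
width: 0.3
[ 21.54163891  14.66942915 -50.09664619 105.99512632  12.41729828
  64.98817452  57.09514603]
6
[{"x": 4.45, "y": 0.71, "z": 0.79, "wz": 0.0}, {"x": 4.44, "y": 0.71, "z": 0.8, "wz": 0.0}, {"x": 4.38, "y": 1.26, "z": 1.25, "wz": 0.0}, {"x": 4.37, "y": 1.25, "z": 1.25, "wz": 0.0}, {"x": 4.38, "y": 1.25, "z": 1.25, "wz": 0.0}, {"x": 4.37, "y": 1.25, "z": 1.25, "wz": 0.0}]
```

```bash
python3 -m jog '[{"x":4.45,"y":0.71,"z":0.8,"wx":0,"wy":0,"wz":0,"jaw":0},{"x":4.45,"y":0.71,"z":0.8,"wx":0,"wy":0,"wz":0,"jaw":0},{"x":4.38,"y":1.25,"z":1.25,"wx":0,"wy":0,"wz":0,"jaw":0},{"x":4.38,"y":1.25,"z":1.25,"wx":0,"wy":0,"wz":0,"jaw":0},{"x":4.38,"y":1.25,"z":1.25,"wx":0,"wy":0,"wz":0,"jaw":0},{"x":4.38,"y":1.25,"z":1.25,"wx":0,"wy":0,"wz":0,"jaw":0},{"x":0,"y":0,"z":0,"wx":0,"wy":0,"wz":0,"jaw":0}]'; python3 -c "
from h import *
s,im,d=snap('wrist','w1');print(s['joint_positions'],s['position'],s['ee_rot'])"
```

```text
time: 3.28
position: [490.3, 376.6, 468.2]
ee_rot: [[-0.0, 1.0, -0.003], [1.0, 0.0, 0.001], [0.001, -0.003, -1.0]]
contact_force: [0.4, 0.5, 0.1]
width: 0.2
[-14.00846646  35.62289699 -44.9752538   86.69810721  26.03541405
  68.6697948   26.80201006] [490.29596538 376.60921118 468.17763149] [[-8.06923627e-05  9.99994505e-01 -3.31408761e-03]
 [ 9.99999733e-01  8.31007202e-05  7.26571757e-04]
 [ 7.26843168e-04 -3.31402809e-03 -9.99994244e-01]]
```

View pics/w1.png

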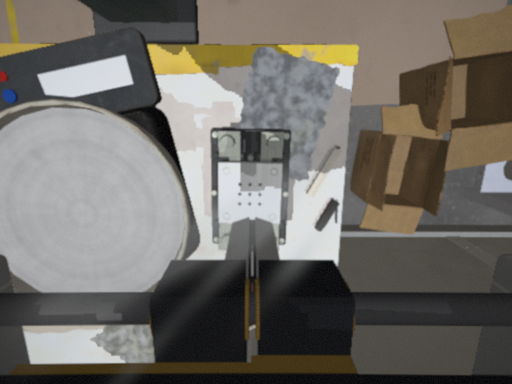

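```bash
python3 - <<'E'
from h import *
im=cv2.imread('pics/w1.png'); c=im[120:250,195:310]; cv2.imwrite('pics/wz.png',cv2.resize(c,None,fx=4.5,fy=4.5,interpolation=cv2.INTER_CUBIC))
E
```

```text
(no output)
```

View pics/wz.png

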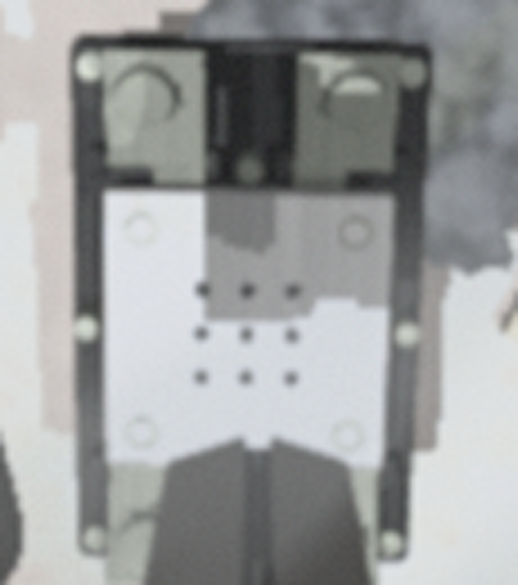

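```bash
python3 - <<'E'
from h import *
f=lambda a,b:((a+.5)/4.5-.5+195,(b+.5)/4.5-.5+120)
P={}
for n,a,b in[('fr',142,229),('fl',356,232),('br',141,431),('bl',348,435)]:
    P[n]=uv2w('wrist','w1',*f(a,b),z=104); print(n,P[n],uv2w('wrist','w1',*f(a,b)))
for a,b in[(89,67),(413,70),(93,540),(392,543)]: print('scr',uv2w('wrist','w1',*f(a,b),z=83))
for n,a,b in[('tfr',141,97),('tfl',355,98)]: print(n,uv2w('wrist','w1',*f(a,b),z=107.5))
print('holes',uv2w('wrist','w1',*f(246.5,335),z=104))
c=sum(P.values())/4; print(c)
x=(P['fr']-P['fl']+P['br']-P['bl'])/2; y=(P['bl']-P['fl']+P['br']-P['fr'])/2
print(x,y,np.linalg.norm(x),np.linalg.norm(y),np.degrees(np.arctan2(x[1],x[0])),np.degrees(np.arctan2(y[1],y[0])))
E
```

```text
fr [482.22294796 347.02246552 104.        ] [482.25009375 347.00994023 103.85482139]
fl [483.00954712 402.74608799 104.        ] [482.98598072 402.73666251 104.12451305]
br [537.7145043  345.57097747 104.        ] [537.67773294 345.58053179 104.1055795 ]
bl [538.86309885 401.62355238 104.        ] [538.80738384 401.61207474 104.15845236]
scr [442.13996749 331.97696636  83.        ]
scr [442.90872871 418.77114893  83.        ]
scr [578.75951168 328.88118287  83.        ]
scr [579.72819501 416.63106774  83.        ]
tfr [447.91580964 347.80083872 107.5       ]
tfl [448.15155581 401.58017115 107.5       ]
holes [510.80160471 374.17254216 104.        ]
[510.45252456 374.24077084 104.        ]
[ -0.96759685 -55.88809869   0.        ] [55.67255404 -1.28701183  0.        ] 55.896474120006 55.68742831536069 -90.99186909209837 -1.324300912975749
```

```bash
python3 -m jog '[{"x":0.87,"y":-0.22,"z":4.9,"wx":0,"wy":0,"wz":0.021,"jaw":0},{"x":0.87,"y":-0.22,"z":4.9,"wx":0,"wy":0,"wz":0,"jaw":0},{"x":0.87,"y":-0.22,"z":4.9,"wx":0,"wy":0,"wz":0,"jaw":0},{"x":0,"y":0,"z":0,"wx":0,"wy":0,"wz":0,"jaw":0},{"x":0,"y":0,"z":0,"wx":0,"wy":0,"wz":0,"jaw":0}]' 20
python3 - <<'E'
from h import *
s=status.read_state(); R=s['ee_rot']; print(s['position']+R[:,2]*199.2,s['position'],R,s['contact_force'],s['joint_positions'])
E
```

```text
time: 3.95
position: [485.7, 399.6, 325.2]
ee_rot: [[0.026, 1.0, 0.002], [1.0, -0.026, 0.001], [0.001, 0.002, -1.0]]
contact_force: [0.2, 1.0, 0.4]
width: 0.6
[486.08978683 399.87421548 125.97151138] [485.68481604 399.62915993 325.170949  ] [[ 0.02602062  0.99965934  0.00203299]
 [ 0.99966058 -0.02602315  0.0012302 ]
 [ 0.00128268  0.00200029 -0.99999718]] [0.21558019 1.04061959 0.36606616] [-19.18809726  44.46043206 -39.40934986  94.2287426   33.60547142
  53.57369329  17.46106214]
```

```bash
python3 -m jog '[{"x":0.3,"y":-0.3,"z":1.7,"wx":0,"wy":0,"wz":0,"jaw":0},{"x":0,"y":0,"z":0,"wx":0,"wy":0,"wz":0,"jaw":0},{"x":0,"y":0,"z":0,"wx":0,"wy":0,"wz":0,"jaw":0}]'
cat > t.py <<'E'
from h import *
s=status.read_state(); R=s['ee_rot']; print(s['position']+R[:,2]*199.2,s['contact_force'],s['time'],s['ft_torque'])
E
python3 t.py
```

```text
time: 4.32
position: [482.0, 403.1, 306.5]
ee_rot: [[0.025, 1.0, 0.001], [1.0, -0.025, 0.0], [0.0, 0.001, -1.0]]
contact_force: [0.2, -0.2, -0.1]
width: 0.2
[482.14309244 403.1749029  107.33883162] [ 0.19686761 -0.24736667 -0.09982499] 4.325 [ 0.07788188 -0.17242599  0.02873125]
```

Tip at (482.1, 403.2, 107.3), above corner_fl. Press in small steps.

```bash
python3 -m jog '[{"x":0,"y":0.06,"z":0.3,"wx":0,"wy":0,"wz":0,"jaw":0},{"x":0,"y":0,"z":0.1,"wx":0,"wy":0,"wz":0,"jaw":0},{"x":0,"y":0,"z":0,"wx":0,"wy":0,"wz":0,"jaw":0}]'; python3 t.py
python3 -m jog '[{"x":0,"y":0,"z":0.1,"wx":0,"wy":0,"wz":0,"jaw":0},{"x":0,"y":0,"z":0,"wx":0,"wy":0,"wz":0,"jaw":0}]'; python3 t.py
```

```text
time: 4.7
position: [482.7, 403.4, 303.5]
ee_rot: [[0.025, 1.0, 0.001], [1.0, -0.025, 0.001], [0.001, 0.001, -1.0]]
contact_force: [-0.2, -0.9, 7.7]
width: 0.6
[482.98384803 403.49016042 104.28077551] [-0.18055671 -0.90944635  7.72239243] 4.7 [-0.33890615  0.10708988  0.01347966]
time: 4.95
position: [482.6, 403.4, 303.4]
ee_rot: [[0.025, 1.0, 0.002], [1.0, -0.025, 0.0], [0.0, 0.002, -1.0]]
contact_force: [-1.8, -3.0, 13.5]
width: 0.4
[482.97733818 403.53266252 104.17766745] [-1.83671207 -3.01549353 13.50322104] 4.95 [-0.68467095  0.4242796  -0.05786597]
```

```bash
python3 -m jog '[{"x":0,"y":0,"z":-1.2,"wx":0,"wy":0,"wz":0,"jaw":0},{"x":-2.85,"y":0.03,"z":0,"wx":0,"wy":0,"wz":0,"jaw":0},{"x":-2.8,"y":0.03,"z":0,"wx":0,"wy":0,"wz":0,"jaw":0},{"x":0,"y":0,"z":0.5,"wx":0,"wy":0,"wz":0,"jaw":0},{"x":0,"y":0,"z":0,"wx":0,"wy":0,"wz":0,"jaw":0},{"x":0,"y":0,"z":0,"wx":0,"wy":0,"wz":0,"jaw":0}]'; python3 t.py
```

```text
time: 5.7
position: [481.5, 348.0, 308.2]
ee_rot: [[0.023, 1.0, -0.0], [1.0, -0.023, 0.001], [0.001, -0.0, -1.0]]
contact_force: [0.1, -0.3, -0.7]
width: 0.1
[481.49776373 348.24369245 109.00187514] [ 0.12429294 -0.34258812 -0.66124306] 5.7 [ 0.07472177 -0.14010574 -0.03353212]
```

```bash
python3 -m jog '[{"x":-0.1,"y":0.07,"z":0.4,"wx":0,"wy":0,"wz":0,"jaw":0},{"x":0,"y":0,"z":0.15,"wx":0,"wy":0,"wz":0,"jaw":0},{"x":0,"y":0,"z":0.1,"wx":0,"wy":0,"wz":0,"jaw":0},{"x":0,"y":0,"z":0,"wx":0,"wy":0,"wz":0,"jaw":0}]'; python3 t.py
python3 -m jog '[{"x":0,"y":0,"z":0.08,"wx":0,"wy":0,"wz":0,"jaw":0},{"x":0,"y":0,"z":0,"wx":0,"wy":0,"wz":0,"jaw":0}]'; python3 t.py
```

```text
time: 6.2
position: [482.2, 346.4, 303.4]
ee_rot: [[0.024, 1.0, 0.001], [1.0, -0.024, 0.001], [0.001, 0.001, -1.0]]
contact_force: [-2.1, -2.7, 13.3]
width: 0.5
[482.41747961 346.52030806 104.18983375] [-2.11129372 -2.68953974 13.29912621] 6.2 [-0.47430282  0.54110417  0.05259057]
time: 6.45
position: [482.1, 346.5, 303.3]
ee_rot: [[0.024, 1.0, 0.002], [1.0, -0.024, 0.0], [0.0, 0.002, -1.0]]
contact_force: [-3.5, -2.8, 18.7]
width: 0.5
[482.41538289 346.52722949 104.08025283] [-3.49858966 -2.84397343 18.72789048] 6.45 [-0.83142986  0.77222849 -0.00508377]
```

```bash
python3 -m jog '[{"x":0,"y":0,"z":-1.2,"wx":0,"wy":0,"wz":0,"jaw":0},{"x":0.02,"y":2.8,"z":-0.1,"wx":0,"wy":0,"wz":0,"jaw":0},{"x":0.02,"y":2.75,"z":0,"wx":0,"wy":0,"wz":0,"jaw":0},{"x":0,"y":0,"z":0.5,"wx":0,"wy":0,"wz":0,"jaw":0},{"x":0,"y":0,"z":0,"wx":0,"wy":0,"wz":0,"jaw":0},{"x":0,"y":0,"z":0,"wx":0,"wy":0,"wz":0,"jaw":0}]'; python3 t.py
```

```text
time: 7.2
position: [536.7, 345.0, 308.7]
ee_rot: [[0.023, 1.0, -0.001], [1.0, -0.023, -0.0], [-0.0, -0.001, -1.0]]
contact_force: [-1.0, 0.5, -0.1]
width: 0.5
[536.47783321 345.00525212 109.51150186] [-1.02579621  0.47580279 -0.06108014] 7.2 [ 0.10941282 -0.11737161  0.00441198]
```

```bash
python3 -m jog '[{"x":0.05,"y":0.1,"z":0.45,"wx":0,"wy":0,"wz":0,"jaw":0},{"x":0,"y":0,"z":0.15,"wx":0,"wy":0,"wz":0,"jaw":0},{"x":0,"y":0,"z":0.1,"wx":0,"wy":0,"wz":0,"jaw":0},{"x":0,"y":0,"z":0,"wx":0,"wy":0,"wz":0,"jaw":0}]'; python3 t.py
python3 -m jog '[{"x":0,"y":0,"z":0.08,"wx":0,"wy":0,"wz":0,"jaw":0},{"x":0,"y":0,"z":0,"wx":0,"wy":0,"wz":0,"jaw":0}]'; python3 t.py
```

```text
time: 7.7
position: [538.5, 345.4, 303.4]
ee_rot: [[0.025, 1.0, 0.001], [1.0, -0.025, -0.0], [-0.0, 0.001, -1.0]]
contact_force: [-3.0, -2.5, 10.1]
width: 0.3
[538.61038267 345.42073912 104.22622119] [-3.04148277 -2.45388973 10.10146105] 7.7 [-0.52406575  0.52446513  0.03144253]
time: 7.95
position: [538.4, 345.5, 303.3]
ee_rot: [[0.025, 1.0, 0.001], [1.0, -0.025, -0.0], [-0.0, 0.001, -1.0]]
contact_force: [-3.9, -2.9, 15.1]
width: 0.5
[538.62517568 345.426373   104.13647172] [-3.87467059 -2.92128421 15.08767099] 7.95 [-0.72027656  0.77945037 -0.01276729]
```

```bash
python3 -m jog '[{"x":0,"y":0,"z":-1.2,"wx":0,"wy":0,"wz":0,"jaw":0},{"x":2.8,"y":-0.05,"z":-0.1,"wx":0,"wy":0,"wz":0,"jaw":0},{"x":2.8,"y":-0.05,"z":0,"wx":0,"wy":0,"wz":0,"jaw":0},{"x":0,"y":0,"z":0.5,"wx":0,"wy":0,"wz":0,"jaw":0},{"x":0,"y":0,"z":0,"wx":0,"wy":0,"wz":0,"jaw":0},{"x":0,"y":0,"z":0,"wx":0,"wy":0,"wz":0,"jaw":0}]'; python3 t.py
python3 -m jog '[{"x":0,"y":0,"z":0.45,"wx":0,"wy":0,"wz":0,"jaw":0},{"x":0,"y":0,"z":0.15,"wx":0,"wy":0,"wz":0,"jaw":0},{"x":0,"y":0,"z":0.1,"wx":0,"wy":0,"wz":0,"jaw":0},{"x":0,"y":0,"z":0,"wx":0,"wy":0,"wz":0,"jaw":0}]'; python3 t.py
```

```text
time: 8.7
position: [539.9, 399.6, 308.7]
ee_rot: [[0.026, 1.0, -0.0], [1.0, -0.026, -0.002], [-0.002, -0.0, -1.0]]
contact_force: [-0.5, -0.2, 0.3]
width: 0.3
[539.85403711 399.31355684 109.45106822] [-0.46766785 -0.20054214  0.28665642] 8.7 [ 0.12151177 -0.09541902  0.0442099 ]
time: 9.2
position: [539.7, 400.7, 302.3]
ee_rot: [[0.025, 1.0, 0.001], [1.0, -0.025, -0.001], [-0.001, 0.001, -1.0]]
contact_force: [1.7, -2.5, 3.7]
width: 0.8
[539.91709684 400.53312978 103.11315976] [ 1.68432621 -2.54821877  3.74791876] 9.2 [-0.52456537 -0.30546242  0.02362961]
```

Gives already (3.7 N, 103.1). Continue down to the stop.

```bash
python3 -m jog '[{"x":0,"y":0,"z":0.2,"wx":0,"wy":0,"wz":0,"jaw":0},{"x":0,"y":0,"z":0.15,"wx":0,"wy":0,"wz":0,"jaw":0},{"x":0,"y":0,"z":0,"wx":0,"wy":0,"wz":0,"jaw":0}]'; python3 t.py
python3 -m jog '[{"x":0,"y":0,"z":0.15,"wx":0,"wy":0,"wz":0,"jaw":0},{"x":0,"y":0,"z":0,"wx":0,"wy":0,"wz":0,"jaw":0}]'; python3 t.py
```

```text
time: 9.57
position: [539.9, 401.1, 299.8]
ee_rot: [[0.025, 1.0, 0.002], [1.0, -0.025, 0.0], [0.0, 0.002, -1.0]]
contact_force: [1.4, -3.1, 10.1]
width: 0.2
[540.33128349 401.10764085 100.61454278] [ 1.44670077 -3.13023951 10.09946627] 9.575 [-0.70770357 -0.14956416  0.01832481]
time: 9.82
position: [539.9, 401.1, 299.5]
ee_rot: [[0.025, 1.0, 0.003], [1.0, -0.025, 0.0], [0.0, 0.003, -1.0]]
contact_force: [-0.9, -5.3, 17.3]
width: 0.5
[540.39033347 401.13358243 100.33863229] [-0.86042244 -5.28593044 17.30168508] 9.825 [-1.24312118  0.10662769  0.02565892]
```

```bash
python3 -m jog '[{"x":0,"y":0,"z":0.06,"wx":0,"wy":0,"wz":0,"jaw":0},{"x":0,"y":0,"z":0,"wx":0,"wy":0,"wz":0,"jaw":0}]'; python3 t.py
python3 -m jog '[{"x":0,"y":0,"z":-0.4,"wx":0,"wy":0,"wz":0,"jaw":0},{"x":0,"y":0,"z":-0.6,"wx":0,"wy":0,"wz":0,"jaw":0},{"x":0,"y":0,"z":-1.6,"wx":0,"wy":0,"wz":0,"jaw":0},{"x":0,"y":0,"z":0,"wx":0,"wy":0,"wz":0,"jaw":0},{"x":0,"y":1.85,"z":0,"wx":0,"wy":0,"wz":0,"jaw":0},{"x":0,"y":1.85,"z":0,"wx":0,"wy":0,"wz":0,"jaw":0},{"x":0,"y":0,"z":0,"wx":0,"wy":0,"wz":0,"jaw":0},{"x":0,"y":0,"z":0,"wx":0,"wy":0,"wz":0,"jaw":0}]'; python3 t.py
python3 -c "
from h import *
snap('side','s2');snap('wrist','w2')
im=cv2.imread('pics/side0.png')[205:290,200:300];im2=cv2.imread('pics/s2.png')[205:290,200:300]
cv2.imwrite('pics/c2.png',cv2.resize(np.hstack([im,im2]),None,fx=4,fy=4,interpolation=cv2.INTER_CUBIC))"
```

```text
time: 10.07
position: [539.8, 401.2, 299.5]
ee_rot: [[0.025, 1.0, 0.003], [1.0, -0.025, 0.0], [0.0, 0.003, -1.0]]
contact_force: [-2.0, -5.2, 20.1]
width: 0.4
[540.44046463 401.19343097 100.26023371] [-1.99600957 -5.23369004 20.09736663] 10.075 [-1.33293838  0.20003428  0.00991606]
time: 11.08
position: [575.4, 400.5, 322.0]
ee_rot: [[0.024, 1.0, -0.001], [1.0, -0.024, 0.0], [0.0, -0.001, -1.0]]
contact_force: [-0.4, -0.5, -0.3]
width: 0.2
[575.06808041 400.52197586 122.82356479] [-0.37193406 -0.51778712 -0.25288031] 11.075 [ 0.08603211 -0.1589822   0.01394981]
```

View pics/c2.png

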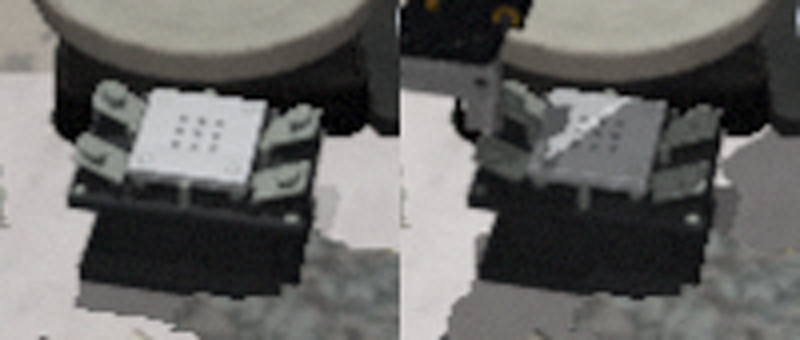

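View pics/w2.png

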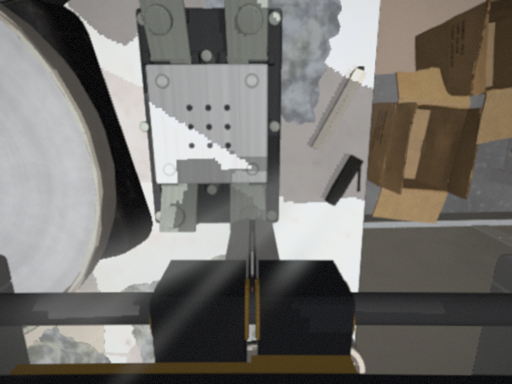

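```bash
python3 -m jog '[{"x":-0.05,"y":0.15,"z":1.0,"wx":0,"wy":0,"wz":0,"jaw":0},{"x":0,"y":0,"z":0.4,"wx":0,"wy":0,"wz":0,"jaw":0},{"x":0,"y":0,"z":0.4,"wx":0,"wy":0,"wz":0,"jaw":0},{"x":0,"y":0,"z":0,"wx":0,"wy":0,"wz":0,"jaw":0}]'; python3 t.py
python3 -m jog '[{"x":0,"y":0,"z":0.3,"wx":0,"wy":0,"wz":0,"jaw":0},{"x":0,"y":0,"z":0.3,"wx":0,"wy":0,"wz":0,"jaw":0},{"x":0,"y":0,"z":0,"wx":0,"wy":0,"wz":0,"jaw":0}]'; python3 t.py
```

```text
time: 11.68
position: [579.1, 399.5, 305.1]
ee_rot: [[0.026, 1.0, 0.003], [1.0, -0.026, 0.001], [0.001, 0.003, -1.0]]
contact_force: [2.8, 0.6, 3.5]
width: 0.3
[579.70243795 399.69475841 105.87119245] [2.75691068 0.6064324  3.51548637] 11.675 [ 0.06285209 -0.83128033 -0.01982399]
time: 12.05
position: [577.7, 399.7, 298.2]
ee_rot: [[0.025, 1.0, -0.0], [1.0, -0.025, 0.0], [0.0, -0.0, -1.0]]
contact_force: [2.3, -0.5, 2.9]
width: 0.9
[577.63370798 399.6985055   98.99788238] [ 2.32144238 -0.50768592  2.89598148] 12.05 [ 0.11581422 -0.69455335 -0.0781708 ]
```

```bash
python3 -m jog '[{"x":0,"y":0,"z":0.2,"wx":0,"wy":0,"wz":0,"jaw":0},{"x":0,"y":0,"z":0.1,"wx":0,"wy":0,"wz":0,"jaw":0},{"x":0,"y":0,"z":0,"wx":0,"wy":0,"wz":0,"jaw":0}]'; python3 t.py
python3 -m jog '[{"x":0,"y":0,"z":0.1,"wx":0,"wy":0,"wz":0,"jaw":0},{"x":0,"y":0,"z":0,"wx":0,"wy":0,"wz":0,"jaw":0}]'; python3 t.py
```

```text
time: 12.42
position: [577.8, 399.8, 297.0]
ee_rot: [[0.025, 1.0, 0.001], [1.0, -0.025, 0.0], [0.0, 0.001, -1.0]]
contact_force: [0.9, -1.2, 11.2]
width: 0.6
[577.92311483 399.79091986  97.81506283] [ 0.85062737 -1.22608875 11.16296587] 12.425 [-0.48236446 -0.26451967 -0.00277909]
time: 12.68
position: [577.7, 399.8, 296.9]
ee_rot: [[0.025, 1.0, 0.001], [1.0, -0.025, 0.0], [0.0, 0.001, -1.0]]
contact_force: [-0.2, -3.0, 16.4]
width: 0.6
[577.93804875 399.82081957  97.69910255] [-0.22856814 -2.99306609 16.43019895] 12.675 [-0.69651495 -0.06596944  0.00955282]
```

```bash
python3 -m jog '[{"x":0,"y":0,"z":0.1,"wx":0,"wy":0,"wz":0,"jaw":0},{"x":0,"y":0,"z":0,"wx":0,"wy":0,"wz":0,"jaw":0}]'; python3 t.py
python3 -m jog '[{"x":0,"y":0,"z":-0.5,"wx":0,"wy":0,"wz":0,"jaw":0},{"x":0,"y":0,"z":-1.5,"wx":0,"wy":0,"wz":0,"jaw":0},{"x":0,"y":0,"z":-4,"wx":0,"wy":0,"wz":0,"jaw":0},{"x":0,"y":1,"z":-4,"wx":0,"wy":0,"wz":0,"jaw":0},{"x":0,"y":1,"z":-4,"wx":0,"wy":0,"wz":0,"jaw":0},{"x":0,"y":1,"z":-3,"wx":0,"wy":0,"wz":0,"jaw":0},{"x":0,"y":0,"z":0,"wx":0,"wy":0,"wz":0,"jaw":0},{"x":0,"y":0,"z":0,"wx":0,"wy":0,"wz":0,"jaw":0}]'; python3 t.py
python3 -c "
from h import *
snap('side','s3');s=snap('wrist','w3')
im=cv2.imread('pics/side0.png')[205:310,200:300];im2=cv2.imread('pics/s3.png')[205:310,200:300]
cv2.imwrite('pics/c3.png',cv2.resize(np.hstack([im,im2]),None,fx=4,fy=4,interpolation=cv2.INTER_CUBIC))
cv2.imwrite('pics/wz3.png',cv2.resize(cv2.imread('pics/w3.png')[0:260,140:360],None,fx=2.3,fy=2.3,interpolation=cv2.INTER_CUBIC))"
```

```text
time: 12.92
position: [577.7, 399.9, 296.8]
ee_rot: [[0.025, 1.0, 0.002], [1.0, -0.025, -0.0], [-0.0, 0.002, -1.0]]
contact_force: [-1.9, -4.1, 20.5]
width: 0.5
[577.97882858 399.84291635  97.5781636 ] [-1.90595696 -4.08134913 20.51031658] 12.925 [-0.96468809  0.19415849 -0.00508203]
time: 13.92
position: [607.0, 398.9, 462.0]
ee_rot: [[0.024, 1.0, -0.003], [1.0, -0.024, -0.002], [-0.002, -0.002, -1.0]]
contact_force: [-1.3, 0.6, -0.5]
width: 0.7
[606.54840337 398.62749336 262.76216306] [-1.25773076  0.58100106 -0.54001577] 13.925 [ 0.06532564 -0.14490334 -0.02985502]
```

View pics/c3.png

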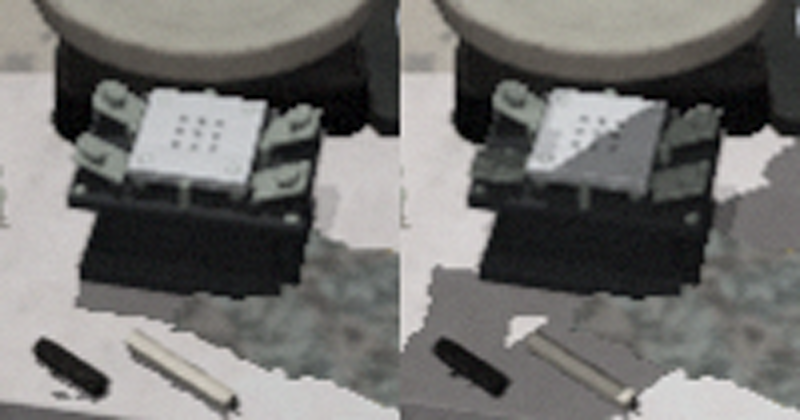

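View pics/wz3.png

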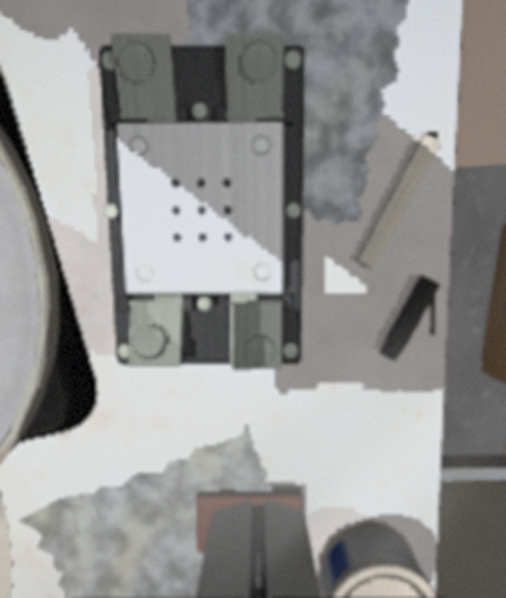

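```bash
python3 - <<'E'
from h import *
f=lambda a,b:((a+.5)/2.3-.5+140,(b+.5)/2.3-.5)
for n,a,b in[('bl',262,271),('br',145,271),('fl',261,145),('fr',139,145),('tab_bl',260,348),('tab_br',150,339),('tab_fl',257,62),('tab_fr',137,62)]: print(n,uv2w('wrist','w3',*f(a,b)))
E
```

```text
bl [538.9610412  401.92747418 103.42505204]
br [537.6768764  346.08567547 104.09801234]
fl [483.28533757 402.68700557 104.04170666]
fr [482.00872953 347.03515662 103.94523658]
tab_bl [576.36847781 400.12991087  97.71044333]
tab_br [569.61985918 346.93569895 107.39456042]
tab_fl [450.2583644  401.65899063 107.81993728]
tab_fr [449.00811906 349.07867765 107.56142451]
```

tab_bl is flat at 97.7 mm, the other tabs stand at 107–108 mm, and the plate rings are within 0.5 mm of where they started. Handing in.

```bash
python3 -c "
from h import *
print(workorder.finish_job())"
```

```text
the job is handed in; nothing more can be done
None
```

The rocking corner was the back left one. I pressed its shim tab (tab_bl) flat and handed the job in at about 14 s.

**Finding the corner:** With closed fingertips I pressed front left, front right and back right with 13 to 19 N. None of them gave; the plate top stayed at about 104 mm. Back left sank from 104 to 100.3 mm and came up against a hard stop, with force rising to 20 N. I released it, then pressed its tab until it stopped at 97.6 mm under 20 N.

**Last checks (wrist camera, arm clear):**

| What | Measured | Expected |
|---|---|---|
| tab_bl height | 97.7 mm | 98 mm, flat |
| Other three tabs | 107.4 to 107.8 mm | 107 to 108 mm, standing |
| Plate corner rings | within about 0.5 mm of their first positions | unmoved |
| Plate height, three corners | 103.9 to 104.1 mm | 104 mm |
| Plate height, back left | 103.4 mm | 104 mm |

- **Small disagreement:** back left reads 0.6 mm low. That could be measurement noise, or the plate may sit slightly lower on the shim.
- **Bystanders:** the marker pen and its cap looked unmoved in the side view. I did not re-measure the stick or the small box, but the fingertips touched only the plate and tab_bl.
- **Not checked:** the tell-tale pin is out of sight, so I only infer that it went down from the corner reaching its stop.

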